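# Close a bonding press and tighten its torque knob to the click

## Task

Close up the bonding press so the foam pads can set: break its locked lid stay by pushing the red grip on the stay's knuckle back towards the hinge, then take the black handle bar and lower the lid gently until it is fully shut, without letting it drop. Then tighten the round knob on the lid clockwise until its slip clutch clicks, and stop there: one click is enough, three at the most. Leave the knob tight, and do not disturb the tape, cans and scraper lying around the press.

Things in the scene. Friction and masses are not known exactly. Their poses are not given: they have to be found in the camera images.
- press: Aluminium bonding press fixed on the bench: open tray 195 deep (x), 260 wide (y), 85 mm high, a black trim part in its white nest. Origin: on the bench, mid-width, 85 mm behind the front face; x points from the front (handle side) to the hinge at the back, z up. The hinge axis runs along y at x = +105, z = 90 mm. A folding stay on the -y side holds the lid up.
- lid (a joint): Lid angle, rad: 0 fully shut, 1.40 at the start, growing as its front edge rises. Aluminium frame with a clear window, 190 mm from hinge to front edge, 260 mm wide, 0.75 kg with its knob. Once the stay is broken, friction still holds the lid (a few N at the bar start it down), but below about 1.2 rad it falls by itself and must be held.
- lid_handle (a point): Middle of the round black handle bar, 16 mm thick, 150 mm long, parallel to the hinge, on the lid's front edge: 240 mm out from the hinge axis and 32 mm above the lid's mid-plane, so 331 mm above the bench at the start; at x = -135, z = 122 mm in the press's frame when shut. 45 mm are free between bar and lid edge. The bar can turn in the grip. Axes are the lid's: y along the bar, z out of the lid's top.
- knuckle (a joint): Angle of the stay's knuckle, rad: 2.78 locked at the start (5 deg past straight, bent to the front, against its stop), 2.69 straight, smaller when bent back (broken), 0 with the lid shut. At 2.2 to 2.4 it is well broken with the lid still standing; bent much further it takes the lid down with it.
- stay_grip (a point): Middle of the red grip on the stay's knuckle pin: a cylinder 20 mm thick, 42 mm long along the press's y, sticking out sideways, its middle at y = -171 mm in the press's frame, clear of the lid (which ends at -130); at the start at x = +17, z = 134 mm. To break the stay push it back and down (x +0.82, z -0.58 in the press's frame) by 25 to 30 mm, about 3 N. Links 106 mm long, base pivot at x = -40, z = 45 mm.
- knob_grip (a point): Centre (half-way up) of the round black knob with orange cap on the lid: 52 mm across, 36 mm high. With the lid shut it is upright at x = -45 mm in the press's frame, 28 mm above the lid's top, 127 mm above the bench when home, 2 to 5 mm higher at the start. Clockwise from above tightens, 12 mm a turn; it turns with 0.35 N m for 0.9 to 2.5 rad, then seats; the clutch slips at 0.5 N m. Grip with 30 N or more.
- clutch (a joint): Slip of the knob against its screw, rad: under 0.15 while the screw turns along, then one click every 0.785. Holding still, the knob pushes back with about 0.15 N m while the screw turns, 0.35 at a slip of 0.2 to 0.25; past 0.4 it clicks: it snaps over and pulls on clockwise to the next notch.
- tape: Yellow roll of tape lying flat, 110 mm across, 45 mm high; origin at the centre of its underside. Leave alone.
- spray_can: Blue spray can standing, 65 mm across, 185 mm high; origin at the centre of its underside. Leave alone.
- drink_can: Gold drink can standing, 53 mm across, 91 mm high; origin at the centre of its underside. Leave alone.
- scraper: Scraper with a red handle and a steel blade, 210 mm long, 90 mm wide, 18 mm high, lying in front of the press; origin on the bench where handle meets blade, x towards the blade. Leave alone.

How it is judged:
By the outcome, as a careful person would: the job done as asked, in the order asked, and still so for the second after the job is handed in, with the robot touching nothing.
It also fails if it takes over 72 s, if anything falls off the work surface, if the arm or the gripper's body presses on something with over 40 N, if the wrist force passes 120 N, or if a joint passes its speed limit or range.

## Robot

A 6-joint arm with a two-finger parallel gripper is mounted at the origin on the work surface. World frame = base frame: x ahead of the robot, y to its left, z up, the work surface at z = 0. Lengths are in m, angles in rad, forces in N, time in s.
With the tool pointing down it reaches from about 0.375 to 0.975 m from the base axis. Payload 3.8 kg.
Tool frame: the origin (TCP) lies midway between the tips of the shut fingers; the grasp point (between the pads) lies 19 mm behind it; z points along the fingers, y is the line along which they close (so a half turn about z gives the same grasp; the last joint's range is limited). The gripper opens to 88 mm and grips with 3 to 60 N. Pads are 18 mm wide; open, the fingers measure 123 mm over their backs; the gripper's body (75 mm by 187 mm) begins 45 mm behind the grasp point.
Start: joints at [-1.17, 0.264, 1.604, -0, 1.274, -0.037], TCP at [0.286, -0.611, 0.239] pointing down, gripper open.
Joint ranges: [-2.63, 2.63], [-0.94, 2.18], [0.31, 2.57], [-1.31, 4.45], [0, 2.66], [-2.55, 2.55]. Speed limits (rad/s): [2.57, 2.57, 3.14, 3.14, 3.14, 3.14].

## Interface

Orientations are given as a 3x3 rotation matrix whose columns are the frame's x, y, z axes.
In Python, from bench import ctrl gives the robot as it stands. The module is installed in compiled form; this text tells all that it offers.
- The arm moves only by the tool jog_arm, never from a script. Its argument "commands" is a list of rows, each an object with "jaw": the opening, from -1 (shut) to 1 (fully open), so that 0 is half open; "travel": the shift along the tool's x, y, z in units of 0.8 m (1.0 is 0.8 m), a list of three; "twist": the turn, a rotation vector about the tool's x, y, z in units of 360 degrees (1.0 is 360 degrees), a list of three. A call has 1 to 8 rows; each row shifts and turns the commanded pose from where the row before left it, along the tool's axes as they then stand; what a row does not reach is not made up. A row lasts 1/12 s, in which the tool goes at most 41.7 mm and 7.16 degrees, less where a joint would pass 70% of its speed; a pose out of reach is approached as far as the arm can. A call with a number of a shift or a turn outside -1 to 1 is refused whole. A call with a gripper value outside its range is refused whole. The fingers move at their own pace and stop on an object; "squeeze" is the grip in N (left out, the last holds). Time passes only in rows, so rows that do not move let the fingers close. It gives the time, the measured TCP pose, the force, the opening and the grip force at its end, in the units of the state.
- ctrl.observe(): the state, without advancing time (a new reading comes with each control period).
- ctrl.get_image(name): name is "scene" or "top" or "wrist"; returns a dict with "color" (400x640x3 uint8, red, green, blue), "intrinsics" (3x3 intrinsics, pixels), "camera_from_world" (4x4, takes a point from world to camera coordinates). Camera axes: x right, y down, z forward; pixel columns grow to the right and rows downward; lengths in m; the calibration is good to about 2 mm. The wrist camera is an equidistant fisheye: a pixel r from the principal point sees the ray r / f radians off the axis. A picture is of the moment at which its call begins. There is no depth.
- ctrl.sign_off(): hands the job in; it is judged then, once.
The state is a dict: "t": time; "q": joint angles; "joint_velocities": joint speeds; "tau": joint torques, N m; "position": TCP position; "tool_rot": TCP orientation; "contact_force": force on the tool from outside, world axes, zero at the start; "moment": the same for the moment, N m; "finger_gap": finger opening in m; "grasp_force": force on a finger pad.
Only numpy, scipy, OpenCV 4.12 (cv2) and the standard library are available. Lean on these libraries where they do the work, as an engineer would, in place of code of your own. Each camera call takes 0.05 s, during which the arm holds its last target. There are 200 camera calls.

## Working session

There is one attempt and no reset: what is moved stays moved. The work goes in short steps, Python scripts to look and compute and a tool call to move; the robot and the scene stay as the last step left them, time stands still between calls to the robot, and variables do not carry over. Pictures are saved under pics/ and viewed, at most 10 in all, crops included, and the job is handed in when it is done.

Besides the shell and the picture viewer there is one more tool, called after "Emit:" as name(argument=value, ...), one argument or row to a line, values as JSON. jog_arm: Moves the arm, as the interface text tells. Shifts and turns lie within -1 to 1; 1 stands for 0.8 m of shift or 360 degrees of turn. Its arguments: {"type":"object","properties":{"commands":{"type":"array"},"squeeze":{"type":"number"}},"required":["commands"]}

```bash
mkdir -p pics; python3 - <<'E'
from bench import ctrl
import cv2,numpy as np
s=ctrl.observe();print({k:np.round(v,3).tolist() for k,v in s.items()})
for n in("scene","top"):
    d=ctrl.get_image(n);cv2.imwrite(f"pics/{n}0.png",d["color"][:,:,::-1]);print(n,d["intrinsics"].tolist(),np.round(d["camera_from_world"],4).tolist())
E
```

```text
{'t': 0.0, 'q': [-1.17, 0.265, 1.605, -0.0, 1.274, -0.037], 'joint_velocities': [-0.002, 0.0, 0.0, 0.003, 0.0, -0.002], 'tau': [0.001, -50.211, -35.688, 0.073, 0.029, -0.0], 'position': [0.286, -0.611, 0.237], 'tool_rot': [[0.906, 0.424, -0.001], [0.424, -0.906, 0.002], [0.0, -0.002, -1.0]], 'contact_force': [-0.308, -0.401, -0.021], 'moment': [0.052, -0.009, 0.029], 'grasp_force': 0.0, 'finger_gap': 0.088}
scene [[421.36928316366436, 0.0, 330.82923341523104], [0.0, 421.36928316366436, 191.52653288899617], [0.0, 0.0, 1.0]] [[-0.996, 0.0893, -0.0018, 0.5245], [0.0617, 0.6728, -0.7373, 0.0446], [-0.0646, -0.7344, -0.6756, 1.0989], [0.0, 0.0, 0.0, 1.0]]
top [[389.82960851194696, 0.0, 313.2562545930069], [0.0, 389.82960851194696, 199.2617844614801], [0.0, 0.0, 1.0]] [[-0.025, -0.9991, -0.0353, 0.0339], [-0.9865, 0.0304, -0.1611, 0.5404], [0.162, 0.0308, -0.9863, 1.0979], [0.0, 0.0, 0.0, 1.0]]
```

View pics/scene0.png

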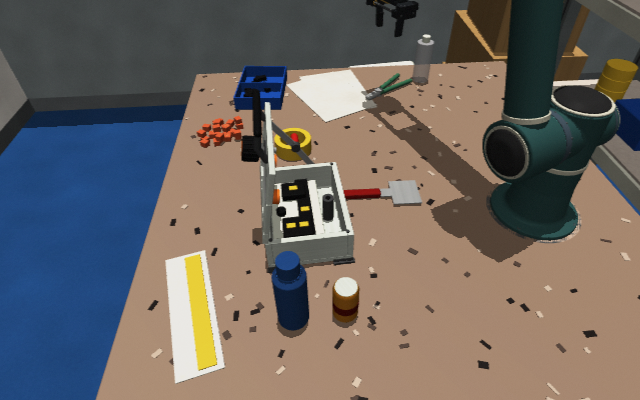

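View pics/top0.png

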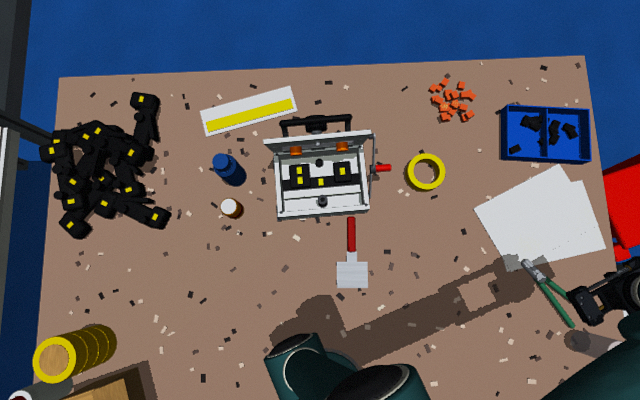

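The scene picture shows the press with its lid up near (305,200). The handle bar is at (255,120) and the tape is behind at (293,143). In the top view the press spans x 275–370, y 115–218. The red grip is at (383,168) with the tape beside it at (426,172), and the scraper is in front at (352,250). I'll enlarge both for a pose fit.

```bash
python3 - <<'E'
import cv2,numpy as np
a=cv2.imread("pics/top0.png")[105:225,255:405];b=cv2.imread("pics/scene0.png")[80:270,225:365]
a=cv2.resize(a,None,fx=3,fy=3,interpolation=cv2.INTER_CUBIC);b=cv2.resize(b,None,fx=2.3,fy=2.3,interpolation=cv2.INTER_CUBIC)
o=np.zeros((max(a.shape[0],b.shape[0]),a.shape[1]+b.shape[1],3),np.uint8);o[:a.shape[0],:a.shape[1]]=a;o[:b.shape[0],a.shape[1]:]=b
cv2.imwrite("pics/crop.png",o);print(o.shape)
E
```

```text
(437, 772, 3)
```

View pics/crop.png

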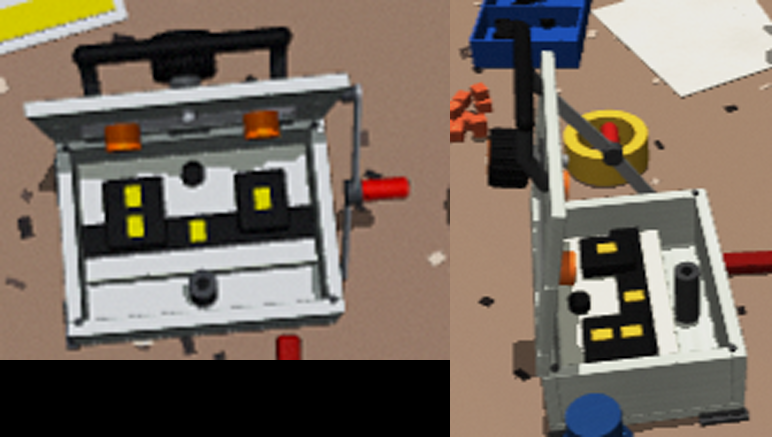

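The crop shows, in crop pixels: front rim corners at (68,337) and (343,317), bar ends at (75,52) and (290,34), and the grip from (362,189) to (409,187). In the scene half the rim corners are at (743,350) and (705,193).

```bash
cat >h.py <<'E'
import numpy as np,cv2
from bench import ctrl
def proj(d,p):
    p=np.atleast_2d(p);c=p@d["camera_from_world"][:3,:3].T+d["camera_from_world"][:3,3]
    q=c@d["intrinsics"].T;return q[:,:2]/q[:,2:]
def ray(d,uv,z):
    T=d["camera_from_world"];R=T[:3,:3];o=-R.T@T[:3,3];v=R.T@np.linalg.inv(d["intrinsics"])@[*uv,1];return o+v*(z-o[2])/v[2]
def W(X,p):
    c,s=np.cos(X[2]),np.sin(X[2]);p=np.atleast_2d(p)/1000.
    return np.c_[X[0]+c*p[:,0]-s*p[:,1],X[1]+s*p[:,0]+c*p[:,1],p[:,2]]
E
python3 - <<'E'
from h import *
from scipy.optimize import least_squares
t=ctrl.get_image("top");s=ctrl.get_image("scene")
T=[[-85,130,85,277.7,217.3],[-85,-130,85,369.3,210.7],[95.7,75,332,280,122.3],[95.7,-75,332,351.7,116.3],[17,-150,134,375.7,168],[17,-192,134,391.3,167.3]]
S=[[-85,130,85,352.4,232.2],[-85,-130,85,335.9,163.9]]
T,S=np.array(T),np.array(S)
f=lambda X:np.r_[proj(t,W(X,T[:,:3]))-T[:,3:],proj(s,W(X,S[:,:3]))-S[:,3:]].ravel()
r=least_squares(f,[.7,0,0],loss="soft_l1");print(r.x);print(np.round(r.fun.reshape(-1,2),1))
X=r.x;print("grip,bar,knob,hinge",np.round(W(X,[[17,-171,134],[95.7,0,332],[-45,0,127],[105,0,90],[-135,0,122]]),3))
print("tape",ray(t,(426,172),.045),"scr",ray(t,(352,250),.01),ray(t,(351,218),.015),ray(t,(231,205),.091),ray(t,(222,160),.185))
E
```

```text
[ 0.58027994 -0.00642663  0.0504899 ]
[[-0.1 -0.9]
 [ 0.7 -1.7]
 [ 3.3  0.1]
 [-2.2  0.5]
 [-0.1  0.9]
 [-0.2  0.3]
 [ 0.4  1.5]
 [-0.6 -3.3]]
grip,bar,knob,hinge [[ 0.606 -0.176  0.134]
 [ 0.676 -0.002  0.332]
 [ 0.535 -0.009  0.127]
 [ 0.685 -0.001  0.09 ]
 [ 0.445 -0.013  0.122]]
tape [ 0.61185784 -0.31380794  0.045     ] scr [ 0.39186413 -0.09046386  0.01      ] [ 0.48611601 -0.0910515   0.015     ] [0.52426834 0.25012261 0.091     ] [0.63007356 0.25189482 0.185     ]
```

```bash
cat >>h.py <<'E'
from scipy.spatial.transform import Rotation as Ro
X=[.580,-.0064,.0505]
def face(tilt,yaw=.0505):
    # tool x along press +y, tool z tilted `tilt` rad from down towards press +x
    c,s=np.cos(tilt),np.sin(tilt);B=np.array([[0,c,s],[1,0,0],[0,s,-c]])
    return Ro.from_euler('z',yaw).as_matrix()@B
def plan(p,R):
    """turn first, then shift: totals in row units + min rows"""
    s=ctrl.observe();R0=np.array(s["tool_rot"]);d=np.array(p)-s["position"]
    w=Ro.from_matrix(R0.T@R).as_rotvec()/(2*np.pi)
    t0=R0.T@d/.8;t=R.T@d/.8
    print("pos",np.round(s["position"],4),"t",round(s["t"],2),"F",np.round(s["contact_force"],1))
    print("twist",np.round(w,4),"rows",round(np.linalg.norm(w)/.0198,1),"travel after turn",np.round(t,4),"travel now",np.round(t0,4),"rows",round(np.linalg.norm(d)/.0416,1))
E
python3 - <<'E'
from h import *
u=np.array([.82,0,-.58]);R=face(np.arctan2(.82,.58))
p=W(X,[17,-173,134])[0]-R[:,2]*.045
print(p);plan([.50,-.30,.30],R);plan(p,R)
E
```

```text
[ 0.56901925 -0.18017583  0.15998591]
pos [ 0.286  -0.6109  0.2378] t 0.2 F [ 0.3  0.4 -0.6]
twist [-0.1335  0.0895 -0.1732] rows 11.9 travel after turn [0.3747 0.229  0.1893] travel now [ 0.4071 -0.2387 -0.0773] rows 9.2
pos [ 0.286  -0.6109  0.2378] t 0.2 F [ 0.3  0.4 -0.6]
twist [-0.1335  0.0895 -0.1732] rows 11.9 travel after turn [0.5199 0.1403 0.3669] travel now [ 0.5487 -0.3375  0.0978] rows 12.5
```

Emit:
jog_arm(
  commands=[
    {"jaw":-1,"travel":[0.04,-0.024,-0.008],"twist":[0,0,0]},
    {"jaw":-1,"travel":[0.04,-0.024,-0.008],"twist":[0,0,0]},
    {"jaw":-1,"travel":[0.04,-0.024,-0.008],"twist":[0,0,0]},
    {"jaw":-1,"travel":[0.04,-0.024,-0.008],"twist":[0,0,0]},
    {"jaw":-1,"travel":[0.04,-0.024,-0.008],"twist":[0,0,0]},
    {"jaw":-1,"travel":[0.04,-0.024,-0.008],"twist":[0,0,0]},
    {"jaw":-1,"travel":[0.04,-0.024,-0.008],"twist":[0,0,0]},
    {"jaw":-1,"travel":[0.04,-0.024,-0.008],"twist":[0,0,0]},
  ],
  squeeze=10,
)

```text
t: 0.87
position: [0.4535, -0.362, 0.2901]
tool_rot: [[0.906, 0.424, -0.0], [0.424, -0.906, 0.0], [0.0, -0.0, -1.0]]
contact_force: [0.9, -0.1, 0.4]
finger_gap: 0.037
grasp_force: 0.0
```

Emit:
jog_arm(
  commands=[
    {"jaw":-1,"travel":[0,0,0],"twist":[-0.0111,0.0075,-0.0144]},
    {"jaw":-1,"travel":[0,0,0],"twist":[-0.0111,0.0075,-0.0144]},
    {"jaw":-1,"travel":[0,0,0],"twist":[-0.0111,0.0075,-0.0144]},
    {"jaw":-1,"travel":[0,0,0],"twist":[-0.0111,0.0075,-0.0144]},
    {"jaw":-1,"travel":[0,0,0],"twist":[-0.0111,0.0075,-0.0144]},
    {"jaw":-1,"travel":[0,0,0],"twist":[-0.0111,0.0075,-0.0144]},
  ],
)

```text
t: 1.37
position: [0.4529, -0.3629, 0.2902]
tool_rot: [[0.513, 0.725, 0.459], [0.846, -0.519, -0.124], [0.148, 0.452, -0.88]]
contact_force: [-1.0, -0.3, -0.1]
finger_gap: 0.0004
grasp_force: 0.0
```

Emit:
jog_arm(
  commands=[
    {"jaw":-1,"travel":[0,0,0],"twist":[-0.0111,0.0075,-0.0144]},
    {"jaw":-1,"travel":[0,0,0],"twist":[-0.0111,0.0075,-0.0144]},
    {"jaw":-1,"travel":[0,0,0],"twist":[-0.0111,0.0075,-0.0144]},
    {"jaw":-1,"travel":[0,0,0],"twist":[-0.0111,0.0075,-0.0144]},
    {"jaw":-1,"travel":[0,0,0],"twist":[-0.0111,0.0075,-0.0144]},
    {"jaw":-1,"travel":[0,0,0],"twist":[-0.0111,0.0075,-0.0144]},
    {"jaw":-1,"travel":[0,0,0],"twist":[0,0,0]},
  ],
)

```text
t: 1.95
position: [0.4513, -0.3614, 0.285]
tool_rot: [[0.065, 0.653, 0.755], [0.995, -0.096, -0.002], [0.071, 0.752, -0.656]]
contact_force: [0.0, 0.4, -0.7]
finger_gap: 0.0007
grasp_force: 0.0
```

```bash
python3 - <<'E'
from h import *
R=face(np.arctan2(.82,.58));p=W(X,[17,-173,134])[0]-R[:,2]*.045
plan(p,R);print(np.round(ctrl.observe()["q"],2),ctrl.observe()["finger_gap"])
d=ctrl.get_image("wrist");print(d["intrinsics"],d["camera_from_world"])
E
```

```text
pos [ 0.4513 -0.3614  0.285 ] t 1.95 F [ 0.   0.4 -0.7]
twist [-0.0155  0.0075 -0.0203] rows 1.3 travel after turn [ 0.2188 -0.0361  0.2195] travel now [ 0.2238 -0.0433  0.213 ] rows 6.0
[-1.14 -0.2   2.22  0.99  0.96 -1.57] 0.0006845427810433575
[[309.70691629   0.         324.11157845]
 [  0.         309.70691629 196.12363628]
 [  0.           0.           1.        ]] [[ 0.65318714 -0.09699407  0.75095853 -0.54297741]
 [-0.25622007 -0.96156984  0.09866468 -0.2331347 ]
 [ 0.71252918 -0.25685715 -0.65293688 -0.07010276]
 [ 0.          0.          0.          1.        ]]
```

Emit:
jog_arm(
  commands=[
    {"jaw":-1,"travel":[0,0,0],"twist":[-0.0078,0.0038,-0.0102]},
    {"jaw":-1,"travel":[0,0,0],"twist":[-0.0078,0.0038,-0.0102]},
    {"jaw":-1,"travel":[0,0,0],"twist":[0,0,0]},
  ],
)

```text
t: 2.25
position: [0.4525, -0.3613, 0.2863]
tool_rot: [[-0.05, 0.577, 0.815], [0.999, 0.028, 0.042], [0.001, 0.816, -0.578]]
contact_force: [-0.5, 0.3, -1.3]
finger_gap: 0.0007
grasp_force: 0.0
```

Emit:
jog_arm(
  commands=[
    {"jaw":-1,"travel":[0.0274,-0.0045,0.0274],"twist":[0,0,0]},
    {"jaw":-1,"travel":[0.0274,-0.0045,0.0274],"twist":[0,0,0]},
    {"jaw":-1,"travel":[0.0274,-0.0045,0.0274],"twist":[0,0,0]},
    {"jaw":-1,"travel":[0.0274,-0.0045,0.0274],"twist":[0,0,0]},
    {"jaw":-1,"travel":[0.0274,-0.0045,0.0274],"twist":[0,0,0]},
    {"jaw":-1,"travel":[0.0274,-0.0045,0.0274],"twist":[0,0,0]},
    {"jaw":-1,"travel":[0.0274,-0.0045,0.0274],"twist":[0,0,0]},
    {"jaw":-1,"travel":[0,0,0],"twist":[0,0,0]},
  ],
)

```text
t: 2.92
position: [0.556, -0.1965, 0.1753]
tool_rot: [[-0.056, 0.58, 0.813], [0.998, 0.029, 0.049], [0.005, 0.814, -0.58]]
contact_force: [-0.3, 0.5, 0.5]
finger_gap: 0.0004
grasp_force: 0.0
```

```bash
cat >>h.py <<'E'
def wproj(d,p):
    c=np.atleast_2d(p)@d["camera_from_world"][:3,:3].T+d["camera_from_world"][:3,3]
    n=np.linalg.norm(c[:,:2],axis=1);th=np.arctan2(n,c[:,2]);K=d["intrinsics"]
    return c[:,:2]/n[:,None]*th[:,None]*K[0,0]+K[:2,2]
E
python3 - <<'E'
from h import *
R=face(np.arctan2(.82,.58));p=W(X,[17,-173,134])[0]-R[:,2]*.045
plan(p,R);print(np.round(ctrl.observe()["q"],2))
d=ctrl.get_image("wrist");im=d["color"][:,:,::-1].copy()
P=wproj(d,np.r_[W(X,[[17,-150,134],[17,-192,134],[17,-171,134],[-85,-130,85],[-85,130,85]]),[ctrl.observe()["position"]]]);print(P)
for a in P: cv2.circle(im,tuple(int(v) for v in a),3,(0,255,0),1)
cv2.imwrite("pics/w1.png",im)
E
```

```text
pos [ 0.556  -0.1965  0.1753] t 2.92 F [-0.3  0.5  0.5]
twist [-0.0006 -0.0012 -0.0001] rows 0.1 travel after turn [ 0.0196 -0.0056  0.0252] travel now [ 0.0194 -0.0055  0.0254] rows 0.6
[-0.72 -0.12  2.44  1.52  0.61 -2.02]
[[ 319.0280445   157.17309596]
 [ 319.30896412  215.47879135]
 [ 319.15696834  186.94223658]
 [ 143.91103018  139.10951279]
 [ 188.7842091  -177.6701838 ]
 [ 328.04319099  252.62193821]]
```

View pics/w1.png

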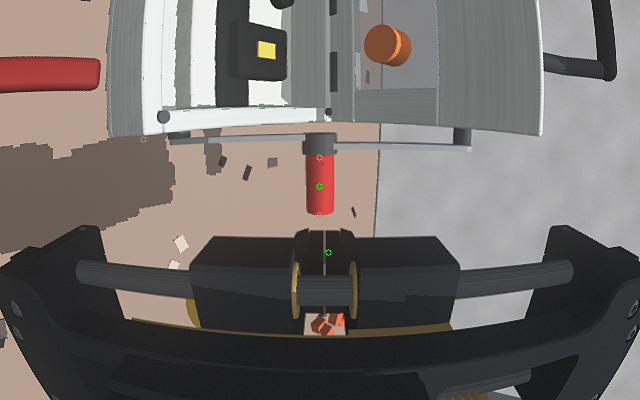

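The wrist view shows the red grip at (320,185), matching the projection to within about 2 px. The shut fingertips are at (325,250), so I align and push.

Emit:
jog_arm(
  commands=[
    {"jaw":-1,"travel":[0.01,-0.0028,0.0127],"twist":[0,0,0]},
    {"jaw":-1,"travel":[0.01,-0.0028,0.0127],"twist":[0,0,0]},
    {"jaw":-1,"travel":[0,0,0.018],"twist":[0,0,0]},
    {"jaw":-1,"travel":[0,0,0.018],"twist":[0,0,0]},
    {"jaw":-1,"travel":[0,0,0],"twist":[0,0,0]},
  ],
)

```text
t: 3.38
position: [0.594, -0.1857, 0.1471]
tool_rot: [[-0.05, 0.576, 0.816], [0.999, 0.029, 0.041], [-0.001, 0.817, -0.576]]
contact_force: [-1.1, -0.3, 0.6]
finger_gap: 0.0007
grasp_force: 0.0
```

Emit:
jog_arm(
  commands=[
    {"jaw":-1,"travel":[0,-0.0005,0.007],"twist":[0,0,0]},
    {"jaw":-1,"travel":[0,-0.0005,0.007],"twist":[0,0,0]},
    {"jaw":-1,"travel":[0,-0.0005,0.007],"twist":[0,0,0]},
    {"jaw":-1,"travel":[0,-0.0005,0.007],"twist":[0,0,0]},
    {"jaw":-1,"travel":[0,-0.0005,0.007],"twist":[0,0,0]},
    {"jaw":-1,"travel":[0,0,0.006],"twist":[0,0,0]},
    {"jaw":-1,"travel":[0,0,0],"twist":[0,0,0]},
    {"jaw":-1,"travel":[0,0,0],"twist":[0,0,0]},
  ],
)

```text
t: 4.05
position: [0.6177, -0.1832, 0.1248]
tool_rot: [[-0.052, 0.577, 0.815], [0.999, 0.031, 0.042], [-0.001, 0.816, -0.578]]
contact_force: [-0.8, 0.3, 0.1]
finger_gap: 0.0004
grasp_force: 0.0
```

```bash
python3 - <<'E'
from h import *
R=face(np.arctan2(.82,.58));p=W(X,[17,-173,134])[0]-R[:,2]*-.018
plan(p,R);print(np.round(ctrl.observe()["q"],2))
d=ctrl.get_image("wrist");a=d["color"][:240,:,::-1]
e=ctrl.get_image("scene")["color"][60:280,200:400,::-1];e=cv2.resize(e,None,fx=1.6,fy=1.6)
o=np.zeros((600,640,3),np.uint8);o[:240]=a;o[245:597,:320]=e;cv2.imwrite("pics/w2.png",o)
E
```

```text
pos [ 0.6177 -0.1832  0.1248] t 4.05 F [-0.8  0.3  0.1]
twist [-0.0001 -0.0001  0.0003] rows 0.0 travel after turn [0.0068 0.0009 0.0038] travel now [0.0068 0.0009 0.0038] rows 0.2
[-0.59  0.07  2.39  1.86  0.53 -2.31]
```

View pics/w2.png

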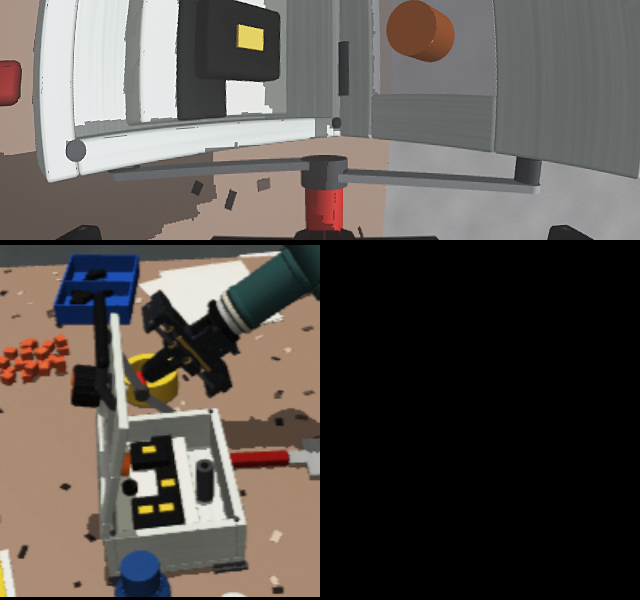

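The wrist view shows the stay's knuckle at (325,170), touching the fingertips. The lid is still standing. I'll push a few mm more, back off, and check.

Emit:
jog_arm(
  commands=[
    {"jaw":-1,"travel":[0,0,0.003],"twist":[0,0,0]},
    {"jaw":-1,"travel":[0,0,0.003],"twist":[0,0,0]},
    {"jaw":-1,"travel":[0,0,0],"twist":[0,0,0]},
  ],
)

```text
t: 4.4
position: [0.6216, -0.1831, 0.1223]
tool_rot: [[-0.052, 0.577, 0.815], [0.999, 0.031, 0.041], [-0.001, 0.816, -0.577]]
contact_force: [-0.8, 0.4, 1.1]
finger_gap: 0.0004
grasp_force: 0.2
```

Emit:
jog_arm(
  commands=[
    {"jaw":-1,"travel":[0,0,-0.02],"twist":[0,0,0]},
    {"jaw":-1,"travel":[0,0,-0.04],"twist":[0,0,0]},
    {"jaw":-1,"travel":[0,0,-0.04],"twist":[0,0,0]},
    {"jaw":-1,"travel":[0,0,-0.04],"twist":[0,0,0]},
    {"jaw":-1,"travel":[0,0,-0.04],"twist":[0,0,0]},
    {"jaw":-1,"travel":[0,0,-0.02],"twist":[0,0,0]},
  ],
)

```text
t: 4.9
position: [0.4901, -0.1901, 0.2173]
tool_rot: [[-0.051, 0.575, 0.817], [0.999, 0.033, 0.04], [-0.004, 0.818, -0.576]]
contact_force: [-0.5, -0.6, -1.1]
finger_gap: 0.0005
grasp_force: 0.0
```

```bash
python3 - <<'E'
from h import *
from scipy.optimize import least_squares
plan([.66,-.002,.40],face(0));print(np.round(ctrl.observe()["q"],2))
def red(im,box):
    h=cv2.cvtColor(im,cv2.COLOR_RGB2HSV).astype(int);m=((h[...,0]<8)|(h[...,0]>172))&(h[...,1]>150)&(h[...,2]>70)
    x0,y0,x1,y1=box;k=np.zeros_like(m);k[y0:y1,x0:x1]=m[y0:y1,x0:x1];y,x=np.nonzero(k);return len(x),np.array([x.mean(),y.mean()]) if len(x) else None
t=ctrl.get_image("top");s=ctrl.get_image("scene");w=ctrl.get_image("wrist")
print(red(t["color"],(365,140,405,190)),red(s["color"],(275,120,325,165)))
for f in (0,.2,.25,.3,.35):
    c,q=np.cos(f),np.sin(f);P=W(X,[-40+57*c+89*q,-171,45+89*c-57*q]);print(f,proj(t,P),proj(s,P),wproj(w,P))
cv2.imwrite("pics/w3.png",w["color"][:,:,::-1]);print(red(w["color"],(200,50,450,240)))
th=1.4
P=W(X,[95.7,0,332]);print("bar",proj(t,P),proj(s,P))
E
```

```text
pos [ 0.4901 -0.1901  0.2173] t 4.9 F [-0.5 -0.6 -1.1]
twist [0.1524 0.0005 0.0004] rows 7.7 travel after turn [ 0.2242  0.224  -0.2284] travel now [0.223  0.3166 0.0513] rows 7.5
[-0.85 -0.35  2.52  1.28  0.73 -1.82]
(102, array([381.20588235, 161.32352941])) (30, array([287.43333333, 143.06666667]))
0 [[383.3178092  168.35018861]] [[294.52030482 139.57181323]] [[322.20763645 176.10721847]]
0.2 [[382.01370677 163.6584656 ]] [[288.52190627 144.19066104]] [[321.13178026 172.01717221]]
0.25 [[381.68522886 162.70452215]] [[287.2134853 145.4751216]] [[320.24840193 171.08774055]]
0.3 [[381.35770829 161.84209559]] [[285.98858417 146.80370216]] [[319.14540828 170.196221  ]]
0.35 [[381.03207388 161.07253509]] [[284.85019174 148.17232164]] [[317.83504469 169.3427468 ]]
(535, array([321.61121495, 169.3271028 ]))
bar [[316.30930723 119.71609896]] [[255.31634042 110.7228155 ]]
```

Emit:
jog_arm(
  commands=[
    {"jaw":-1,"travel":[0.022,0.032,0.005],"twist":[0,0,0]},
    {"jaw":-1,"travel":[0.022,0.032,0.005],"twist":[0,0,0]},
    {"jaw":-1,"travel":[0.022,0.032,0.005],"twist":[0,0,0]},
    {"jaw":-1,"travel":[0.022,0.032,0.005],"twist":[0,0,0]},
    {"jaw":-1,"travel":[0.022,0.032,0.005],"twist":[0,0,0]},
  ],
)

```text
t: 5.47
position: [0.5782, -0.0954, 0.308]
tool_rot: [[-0.052, 0.576, 0.816], [0.999, 0.031, 0.043], [-0.0, 0.817, -0.577]]
contact_force: [0.1, -0.1, 0.5]
finger_gap: 0.0005
grasp_force: 0.0
```

Emit:
jog_arm(
  commands=[
    {"jaw":-0.3,"travel":[0,0,0],"twist":[0.019,0,0]},
    {"jaw":-0.3,"travel":[0,0,0],"twist":[0.019,0,0]},
    {"jaw":-0.3,"travel":[0,0,0],"twist":[0.019,0,0]},
    {"jaw":-0.3,"travel":[0,0,0],"twist":[0.019,0,0]},
    {"jaw":-0.3,"travel":[0,0,0],"twist":[0.019,0,0]},
    {"jaw":-0.3,"travel":[0,0,0],"twist":[0.019,0,0]},
    {"jaw":-0.3,"travel":[0,0,0],"twist":[0.019,0,0]},
    {"jaw":-0.3,"travel":[0,0,0],"twist":[0.019,0,0]},
  ],
)

```text
t: 6.13
position: [0.5796, -0.0914, 0.3076]
tool_rot: [[-0.066, 0.995, 0.081], [0.998, 0.065, 0.012], [0.006, 0.082, -0.997]]
contact_force: [0.8, -0.1, 0.1]
finger_gap: 0.0307
grasp_force: 0.0
```

```bash
python3 - <<'E'
from h import *
plan([.67,-.002,.40],face(0));print(np.round(ctrl.observe()["q"],2),ctrl.observe()["finger_gap"])
E
```

```text
pos [ 0.5796 -0.0914  0.3076] t 6.13 F [ 0.8 -0.1  0.1]
twist [ 0.013  -0.0011  0.0025] rows 0.7 travel after turn [ 0.1059  0.1185 -0.1154] travel now [ 0.1047  0.1291 -0.1046] rows 3.8
[-0.22  0.01  1.77  0.03  1.29 -0.29] 0.030714237501000417
```

Emit:
jog_arm(
  commands=[
    {"jaw":-0.2,"travel":[0,0,-0.03],"twist":[0.013,-0.001,0.002]},
    {"jaw":-0.2,"travel":[0,0,-0.042],"twist":[0,0,0]},
    {"jaw":-0.2,"travel":[0,0,-0.042],"twist":[0,0,0]},
    {"jaw":-0.2,"travel":[0.026,0.028,0],"twist":[0,0,0]},
    {"jaw":-0.2,"travel":[0.026,0.028,0],"twist":[0,0,0]},
    {"jaw":-0.2,"travel":[0.026,0.028,0],"twist":[0,0,0]},
    {"jaw":-0.2,"travel":[0.026,0.028,0],"twist":[0,0,0]},
    {"jaw":-0.2,"travel":[0,0,0],"twist":[0,0,0]},
  ],
)

```text
t: 6.8
position: [0.6645, 0.0002, 0.3956]
tool_rot: [[-0.057, 0.998, 0.002], [0.998, 0.057, 0.004], [0.004, 0.003, -1.0]]
contact_force: [-1.3, -0.0, -1.3]
finger_gap: 0.0354
grasp_force: 0.0
```

```bash
python3 - <<'E'
from h import *
plan([.676,-.002,.313],face(0));print(np.round(ctrl.observe()["q"],2),ctrl.observe()["finger_gap"])
w=ctrl.get_image("wrist");im=w["color"][:,:,::-1].copy()
for th,c in((1.4,(0,255,0)),(1.3,(0,0,255)),(1.2,(255,0,0))):
    x=105-240*np.cos(th)+32*np.sin(th);z=90+240*np.sin(th)+32*np.cos(th)
    for P in wproj(w,W(X,[[x,75,z],[x,0,z],[x,-75,z]])): print(th,x,z,P);cv2.circle(im,tuple(int(v) for v in P),2,c,-1)
cv2.imwrite("pics/w4.png",im)
E
```

```text
pos [6.645e-01 2.000e-04 3.956e-01] t 6.8 F [-1.3 -0.  -1.3]
twist [ 0.0004 -0.0007  0.0011] rows 0.1 travel after turn [-0.0035  0.0142  0.1033] travel now [-0.0041  0.0139  0.1033] rows 2.0
[-0.04  0.19  1.41  0.    1.54 -0.1 ] 0.03540147570538858
1.4 95.74227706357289 331.94688377003814 [342.02207519 107.62619367]
1.4 95.74227706357289 331.94688377003814 [340.18000834 215.02422653]
1.4 95.74227706357289 331.94688377003814 [337.67385032 303.15143122]
1.3 71.63414306344922 329.8139270161131 [306.11622495 107.47327467]
1.3 71.63414306344922 329.8139270161131 [306.45738368 213.89219408]
1.3 71.63414306344922 329.8139270161131 [307.79766026 301.52174721]
1.2 47.85938967654957 325.2848287753879 [272.3991697  108.15245817]
1.2 47.85938967654957 325.2848287753879 [274.65954811 211.67627602]
1.2 47.85938967654957 325.2848287753879 [279.38453977 297.74765265]
```

View pics/w4.png

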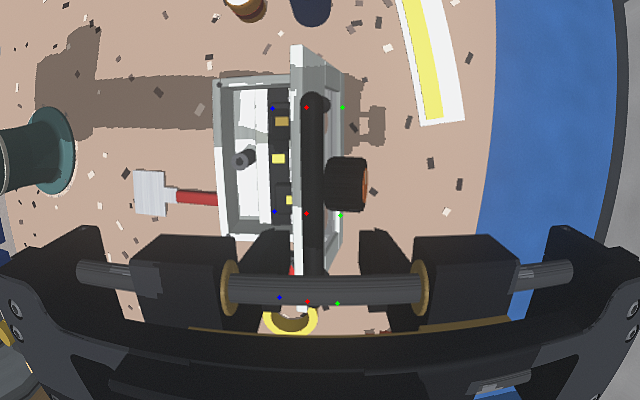

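The wrist view shows the bar's axis at column 313 (the 1.3 rad marker is 306, 1.4 is 340), so the lid now stands at about 1.32 rad. The bar is at x≈0.657, z≈0.330, and I go down onto it.

Emit:
jog_arm(
  commands=[
    {"jaw":0.1,"travel":[-0.003,-0.0094,0],"twist":[0,0,0]},
    {"jaw":0.1,"travel":[0,0,0],"twist":[0,0,0]},
    {"jaw":0.1,"travel":[0,0,0.026],"twist":[0,0,0]},
    {"jaw":0.1,"travel":[0,0,0.026],"twist":[0,0,0]},
    {"jaw":0.1,"travel":[0,0,0.026],"twist":[0,0,0]},
    {"jaw":0.1,"travel":[0,0,0.026],"twist":[0,0,0]},
    {"jaw":0.1,"travel":[0,0,0],"twist":[0,0,0]},
  ],
)

```text
t: 7.43
position: [0.6508, -0.0093, 0.3112]
tool_rot: [[-0.049, 0.999, -0.003], [0.999, 0.049, 0.0], [0.001, -0.003, -1.0]]
contact_force: [-0.7, -0.4, -1.6]
finger_gap: 0.0484
grasp_force: 0.0
```

Emit:
jog_arm(
  commands=[
    {"jaw":-1,"travel":[0,0,0],"twist":[0,0,0]},
    {"jaw":-1,"travel":[0,0,0],"twist":[0,0,0]},
    {"jaw":-1,"travel":[0,0,0],"twist":[0,0,0]},
    {"jaw":-1,"travel":[0,0,0],"twist":[0,0,0]},
    {"jaw":-1,"travel":[0,0,0],"twist":[0,0,0]},
    {"jaw":-1,"travel":[0,0,0],"twist":[0,0,0]},
  ],
  squeeze=20,
)

```text
t: 7.93
position: [0.655, -0.0085, 0.3182]
tool_rot: [[-0.051, 0.999, 0.009], [0.999, 0.051, -0.001], [-0.001, 0.009, -1.0]]
contact_force: [0.6, -0.3, 3.9]
finger_gap: 0.0154
grasp_force: 20.0
```

```bash
cat >>h.py <<'E'
def bar(th): return np.array([105-240*np.cos(th)+32*np.sin(th),90+240*np.sin(th)+32*np.cos(th)])
def arc(a,b,n):
    t=np.linspace(a,b,n+1);
    for i in range(n):
        d=bar(t[i+1])-bar(t[i]);print(round(t[i+1],3),"bar",np.round(bar(t[i+1]),1),"row y,z",np.round([d[0]/800/8,-d[1]/800/8],5))
def where():
    s=ctrl.observe();R=np.array(s["tool_rot"]);g=np.array(s["position"])-R[:,2]*.019
    c,q=np.cos(X[2]),np.sin(X[2]);d=g-[X[0],X[1],0];l=np.array([c*d[0]+q*d[1],-q*d[0]+c*d[1],d[2]])*1000
    th=np.arctan2(l[2]-90,105-l[0])-np.arctan2(32,240)
    print("t",round(s["t"],2),"local",np.round(l,1),"th",round(th,3),"bar",np.round(bar(th),1),"F",np.round(s["contact_force"],1),"M",np.round(s["moment"],2),"gap",round(s["finger_gap"],4),round(s["grasp_force"],1));return th
E
python3 - <<'E'
from h import *
where();arc(1.314,0,8)
E
```

```text
t 7.93 local [ 74.6  -5.9 337.2] th 1.316 bar [ 75.4 330.3] F [ 0.6 -0.3  3.9] M [-0.09 -0.3  -0.  ] gap 0.0154 20.0
1.15 bar [ 36.1 322.1] row y,z [-0.00608  0.00127]
0.986 bar [ -0.9 307.7] row y,z [-0.00579  0.00225]
0.821 bar [-35.1 287.5] row y,z [-0.00534  0.00316]
0.657 bar [-65.5 261.9] row y,z [-0.00475  0.00399]
0.493 bar [-91.3 231.7] row y,z [-0.00403  0.00472]
0.328 bar [-111.8  197.7] row y,z [-0.00321  0.00531]
0.164 bar [-126.5  160.8] row y,z [-0.0023   0.00577]
0.0 bar [-135.  122.] row y,z [-0.00132  0.00606]
```

Emit:
jog_arm(
  commands=[
    {"jaw":-1,"travel":[0,-0.006,0.0013],"twist":[0,0,0]},
    {"jaw":-1,"travel":[0,-0.006,0.0013],"twist":[0,0,0]},
    {"jaw":-1,"travel":[0,-0.006,0.0013],"twist":[0,0,0]},
    {"jaw":-1,"travel":[0,-0.006,0.0013],"twist":[0,0,0]},
    {"jaw":-1,"travel":[0,-0.006,0.0013],"twist":[0,0,0]},
    {"jaw":-1,"travel":[0,-0.006,0.0013],"twist":[0,0,0]},
    {"jaw":-1,"travel":[0,-0.006,0.0013],"twist":[0,0,0]},
    {"jaw":-1,"travel":[0,-0.006,0.0013],"twist":[0,0,0]},
  ],
)

```text
t: 8.6
position: [0.6158, -0.0108, 0.3088]
tool_rot: [[-0.051, 0.999, 0.007], [0.999, 0.051, -0.001], [-0.001, 0.007, -1.0]]
contact_force: [0.9, -2.2, 3.3]
finger_gap: 0.0151
grasp_force: 20.0
```

```bash
python3 - <<'E'
from h import *
where()
E
```

```text
t 8.6 local [ 35.4  -6.1 327.8] th 1.153 bar [ 37.  322.4] F [ 0.9 -2.2  3.3] M [-0.32 -0.39  0.09] gap 0.0151 20.0
```

Emit:
jog_arm(
  commands=[
    {"jaw":-1,"travel":[0,-0.0058,0.0023],"twist":[0,0,0]},
    {"jaw":-1,"travel":[0,-0.0058,0.0023],"twist":[0,0,0]},
    {"jaw":-1,"travel":[0,-0.0058,0.0023],"twist":[0,0,0]},
    {"jaw":-1,"travel":[0,-0.0058,0.0023],"twist":[0,0,0]},
    {"jaw":-1,"travel":[0,-0.0058,0.0023],"twist":[0,0,0]},
    {"jaw":-1,"travel":[0,-0.0058,0.0023],"twist":[0,0,0]},
    {"jaw":-1,"travel":[0,-0.0058,0.0023],"twist":[0,0,0]},
    {"jaw":-1,"travel":[0,-0.0058,0.0023],"twist":[0,0,0]},
  ],
  squeeze=25,
)

```text
t: 9.27
position: [0.5782, -0.0129, 0.2927]
tool_rot: [[-0.051, 0.999, 0.005], [0.999, 0.051, -0.001], [-0.002, 0.005, -1.0]]
contact_force: [1.0, -4.1, 2.9]
finger_gap: 0.015
grasp_force: 25.0
```

Emit:
jog_arm(
  commands=[
    {"jaw":-1,"travel":[0,-0.0053,0.0032],"twist":[0,0,0]},
    {"jaw":-1,"travel":[0,-0.0053,0.0032],"twist":[0,0,0]},
    {"jaw":-1,"travel":[0,-0.0053,0.0032],"twist":[0,0,0]},
    {"jaw":-1,"travel":[0,-0.0053,0.0032],"twist":[0,0,0]},
    {"jaw":-1,"travel":[0,-0.0053,0.0032],"twist":[0,0,0]},
    {"jaw":-1,"travel":[0,-0.0053,0.0032],"twist":[0,0,0]},
    {"jaw":-1,"travel":[0,-0.0053,0.0032],"twist":[0,0,0]},
    {"jaw":-1,"travel":[0,-0.0053,0.0032],"twist":[0,0,0]},
  ],
)

```text
t: 9.93
position: [0.5441, -0.0148, 0.2713]
tool_rot: [[-0.051, 0.999, 0.004], [0.999, 0.051, -0.002], [-0.002, 0.004, -1.0]]
contact_force: [1.0, -4.6, 0.9]
finger_gap: 0.0148
grasp_force: 25.0
```

```bash
python3 - <<'E'
from h import *
where()
E
```

```text
t 9.93 local [-36.3  -6.6 290.3] th 0.824 bar [-34.6 287.8] F [ 1.  -4.6  0.9] M [-0.78 -0.45  0.07] gap 0.0148 25.0
```

Emit:
jog_arm(
  commands=[
    {"jaw":-1,"travel":[-0.0003,-0.0048,0.004],"twist":[0,0,0]},
    {"jaw":-1,"travel":[-0.0003,-0.0048,0.004],"twist":[0,0,0]},
    {"jaw":-1,"travel":[-0.0003,-0.0048,0.004],"twist":[0,0,0]},
    {"jaw":-1,"travel":[-0.0003,-0.0048,0.004],"twist":[0,0,0]},
    {"jaw":-1,"travel":[-0.0003,-0.0048,0.004],"twist":[0,0,0]},
    {"jaw":-1,"travel":[-0.0003,-0.0048,0.004],"twist":[0,0,0]},
    {"jaw":-1,"travel":[-0.0003,-0.0048,0.004],"twist":[0,0,0]},
    {"jaw":-1,"travel":[-0.0003,-0.0048,0.004],"twist":[0,0,0]},
  ],
)

```text
t: 10.6
position: [0.5145, -0.0165, 0.2456]
tool_rot: [[-0.051, 0.999, 0.006], [0.999, 0.051, 0.002], [0.001, 0.006, -1.0]]
contact_force: [3.0, 1.7, -2.7]
finger_gap: 0.015
grasp_force: 25.0
```

Emit:
jog_arm(
  commands=[
    {"jaw":-1,"travel":[-0.0002,-0.004,0.0047],"twist":[0,0,0]},
    {"jaw":-1,"travel":[-0.0002,-0.004,0.0047],"twist":[0,0,0]},
    {"jaw":-1,"travel":[-0.0002,-0.004,0.0047],"twist":[0,0,0]},
    {"jaw":-1,"travel":[-0.0002,-0.004,0.0047],"twist":[0,0,0]},
    {"jaw":-1,"travel":[-0.0002,-0.004,0.0047],"twist":[0,0,0]},
    {"jaw":-1,"travel":[-0.0002,-0.004,0.0047],"twist":[0,0,0]},
    {"jaw":-1,"travel":[-0.0002,-0.004,0.0047],"twist":[0,0,0]},
    {"jaw":-1,"travel":[-0.0002,-0.004,0.0047],"twist":[0,0,0]},
  ],
)

```text
t: 11.27
position: [0.4891, -0.0182, 0.2156]
tool_rot: [[-0.051, 0.999, 0.006], [0.999, 0.051, 0.003], [0.003, 0.006, -1.0]]
contact_force: [3.4, 8.0, -3.6]
finger_gap: 0.015
grasp_force: 25.1
```

```bash
python3 - <<'E'
from h import *
where()
E
```

```text
t 11.27 local [-91.5  -7.3 234.6] th 0.502 bar [-90.  233.5] F [ 3.4  8.  -3.6] M [ 1.19 -0.81  0.08] gap 0.015 25.1
```

Emit:
jog_arm(
  commands=[
    {"jaw":-1,"travel":[0.0002,-0.0032,0.0053],"twist":[0,0,0]},
    {"jaw":-1,"travel":[0.0002,-0.0032,0.0053],"twist":[0,0,0]},
    {"jaw":-1,"travel":[0.0002,-0.0032,0.0053],"twist":[0,0,0]},
    {"jaw":-1,"travel":[0.0002,-0.0032,0.0053],"twist":[0,0,0]},
    {"jaw":-1,"travel":[0.0002,-0.0032,0.0053],"twist":[0,0,0]},
    {"jaw":-1,"travel":[0.0002,-0.0032,0.0053],"twist":[0,0,0]},
    {"jaw":-1,"travel":[0.0002,-0.0032,0.0053],"twist":[0,0,0]},
    {"jaw":-1,"travel":[0.0002,-0.0032,0.0053],"twist":[0,0,0]},
  ],
)

```text
t: 11.93
position: [0.4692, -0.0194, 0.1818]
tool_rot: [[-0.051, 0.999, 0.007], [0.999, 0.051, 0.0], [0.0, 0.007, -1.0]]
contact_force: [4.2, 4.6, -2.3]
finger_gap: 0.0147
grasp_force: 25.1
```

Emit:
jog_arm(
  commands=[
    {"jaw":-1,"travel":[0,-0.0023,0.0056],"twist":[0,0,0]},
    {"jaw":-1,"travel":[0,-0.0023,0.0056],"twist":[0,0,0]},
    {"jaw":-1,"travel":[0,-0.0023,0.0056],"twist":[0,0,0]},
    {"jaw":-1,"travel":[0,-0.0023,0.0056],"twist":[0,0,0]},
    {"jaw":-1,"travel":[0,-0.0023,0.0056],"twist":[0,0,0]},
    {"jaw":-1,"travel":[0,-0.0023,0.0056],"twist":[0,0,0]},
    {"jaw":-1,"travel":[0,-0.0023,0.0056],"twist":[0,0,0]},
    {"jaw":-1,"travel":[0,-0.0023,0.0056],"twist":[0,0,0]},
  ],
)

```text
t: 12.6
position: [0.4549, -0.0204, 0.146]
tool_rot: [[-0.05, 0.999, 0.007], [0.999, 0.05, 0.0], [-0.0, 0.007, -1.0]]
contact_force: [4.1, 5.2, -2.8]
finger_gap: 0.0146
grasp_force: 25.1
```

```bash
python3 - <<'E'
from h import *
arc(where(),0,1)
E
```

```text
t 12.6 local [-125.7   -7.7  165. ] th 0.182 bar [-125.3  164.9] F [ 4.1  5.2 -2.8] M [ 0.74 -1.    0.02] gap 0.0146 25.1
0.0 bar [-135.  122.] row y,z [-0.00152  0.0067 ]
```

Emit:
jog_arm(
  commands=[
    {"jaw":-1,"travel":[0,-0.0013,0.0048],"twist":[0,0,0]},
    {"jaw":-1,"travel":[0,-0.0013,0.0048],"twist":[0,0,0]},
    {"jaw":-1,"travel":[0,-0.0013,0.0048],"twist":[0,0,0]},
    {"jaw":-1,"travel":[0,-0.0013,0.0048],"twist":[0,0,0]},
    {"jaw":-1,"travel":[0,-0.0013,0.0048],"twist":[0,0,0]},
    {"jaw":-1,"travel":[0,-0.001,0.0048],"twist":[0,0,0]},
    {"jaw":-1,"travel":[0,-0.001,0.0048],"twist":[0,0,0]},
    {"jaw":-1,"travel":[0,-0.001,0.0048],"twist":[0,0,0]},
  ],
)

```text
t: 13.27
position: [0.4472, -0.0211, 0.1153]
tool_rot: [[-0.051, 0.999, 0.006], [0.999, 0.051, -0.0], [-0.001, 0.006, -1.0]]
contact_force: [2.4, 4.0, -1.8]
finger_gap: 0.0145
grasp_force: 24.9
```

Emit:
jog_arm(
  commands=[
    {"jaw":-1,"travel":[0,-0.0005,0.0025],"twist":[0,0,0]},
    {"jaw":-1,"travel":[0,-0.0005,0.0025],"twist":[0,0,0]},
    {"jaw":-1,"travel":[0,-0.0005,0.0025],"twist":[0,0,0]},
    {"jaw":-1,"travel":[0,-0.0005,0.0025],"twist":[0,0,0]},
    {"jaw":-1,"travel":[0,0,0],"twist":[0,0,0]},
  ],
)

```text
t: 13.68
position: [0.4459, -0.0212, 0.1072]
tool_rot: [[-0.051, 0.999, 0.007], [0.999, 0.051, -0.0], [-0.001, 0.007, -1.0]]
contact_force: [4.4, 4.6, -4.6]
finger_gap: 0.0143
grasp_force: 25.3
```

```bash
python3 - <<'E'
from h import *
arc(where(),0,1)
E
```

```text
t 13.68 local [-134.8   -8.   126.2] th 0.017 bar [-134.4  126.2] F [ 4.4  4.6 -4.6] M [ 0.54 -0.97  0.02] gap 0.0143 25.3
0.0 bar [-135.  122.] row y,z [-9.0e-05  6.5e-04]
```

Emit:
jog_arm(
  commands=[
    {"jaw":-1,"travel":[0,0,0.0015],"twist":[0,0,0]},
    {"jaw":-1,"travel":[0,0,0.0015],"twist":[0,0,0]},
    {"jaw":-1,"travel":[0,0,0.0015],"twist":[0,0,0]},
    {"jaw":-1,"travel":[0,0,0.0015],"twist":[0,0,0]},
    {"jaw":-1,"travel":[0,0,0],"twist":[0,0,0]},
    {"jaw":-1,"travel":[0,0,0],"twist":[0,0,0]},
  ],
)

```text
t: 14.18
position: [0.4454, -0.0212, 0.1036]
tool_rot: [[-0.051, 0.999, 0.005], [0.999, 0.051, -0.001], [-0.001, 0.005, -1.0]]
contact_force: [-2.4, 3.4, 4.6]
finger_gap: 0.0148
grasp_force: 24.7
```

Emit:
jog_arm(
  commands=[
    {"jaw":-1,"travel":[0,0,0.0015],"twist":[0,0,0]},
    {"jaw":-1,"travel":[0,0,0.0015],"twist":[0,0,0]},
    {"jaw":-1,"travel":[0,0,0.0015],"twist":[0,0,0]},
    {"jaw":-1,"travel":[0,0,0],"twist":[0,0,0]},
  ],
)

```text
t: 14.52
position: [0.4455, -0.0214, 0.1026]
tool_rot: [[-0.051, 0.999, 0.004], [0.999, 0.051, -0.001], [-0.001, 0.004, -1.0]]
contact_force: [-10.1, 3.5, 25.5]
finger_gap: 0.0147
grasp_force: 22.3
```

```bash
python3 - <<'E'
from h import *
where()
E
```

```text
t 14.52 local [-135.2   -8.2  121.6] th -0.002 bar [-135.1  121.6] F [-10.1   3.5  25.5] M [0.44 1.47 0.01] gap 0.0147 22.3
```

Emit:
jog_arm(
  commands=[
    {"jaw":-1,"travel":[0,0,-0.0035],"twist":[0,0,0]},
    {"jaw":-0.2,"travel":[0,0,0],"twist":[0,0,0]},
    {"jaw":-0.2,"travel":[0,0,0],"twist":[0,0,0]},
    {"jaw":-0.2,"travel":[0,0,0],"twist":[0,0,0]},
    {"jaw":-0.2,"travel":[0,0,0],"twist":[0,0,0]},
  ],
)

```text
t: 14.93
position: [0.4447, -0.0213, 0.1014]
tool_rot: [[-0.051, 0.999, 0.004], [0.999, 0.051, -0.001], [-0.001, 0.004, -1.0]]
contact_force: [-0.1, -0.1, -0.8]
finger_gap: 0.0349
grasp_force: 0.0
```

Emit:
jog_arm(
  commands=[
    {"jaw":-0.2,"travel":[0,0,-0.015],"twist":[0,0,0]},
    {"jaw":-0.2,"travel":[0,0,-0.03],"twist":[0,0,0]},
    {"jaw":-0.2,"travel":[0,0,-0.04],"twist":[0,0,0]},
    {"jaw":0,"travel":[0,0,-0.04],"twist":[0,0,0]},
    {"jaw":1,"travel":[0,0,-0.02],"twist":[0,0,0]},
    {"jaw":1,"travel":[0.003,0.0375,0],"twist":[0,0,0]},
    {"jaw":1,"travel":[0.003,0.0375,0],"twist":[0,0,0]},
    {"jaw":1,"travel":[0.003,0.0375,0],"twist":[0,0,0]},
  ],
)

```text
t: 15.6
position: [0.5353, -0.0094, 0.219]
tool_rot: [[-0.05, 0.999, 0.007], [0.999, 0.05, -0.001], [-0.001, 0.006, -1.0]]
contact_force: [1.1, -0.8, 1.6]
finger_gap: 0.0663
grasp_force: 0.0
```

```bash
python3 - <<'E'
from h import *
where();print(np.round(ctrl.observe()["q"],2));plan([.535,-.009,.112],face(0))
w=ctrl.get_image("wrist");im=w["color"][:,:,::-1].copy()
for P in wproj(w,W(X,[[-45,0,148],[-135,75,122],[-135,-75,122]])): print(P);cv2.circle(im,tuple(int(v) for v in P),3,(0,255,0),-1)
cv2.imwrite("pics/w5.png",im)
E
```

```text
t 15.6 local [-44.9  -0.7 238. ] th 0.646 bar [-67.3 260.1] F [ 1.1 -0.8  1.6] M [-0.01 -0.09 -0.01] gap 0.0663 0.0
[-0.06  0.01  1.93 -0.    1.2  -0.11]
pos [ 0.5353 -0.0094  0.219 ] t 15.6 F [ 1.1 -0.8  1.6]
twist [ 0.001   0.0002 -0.    ] rows 0.1 travel after turn [ 0.0005 -0.0004  0.1337] travel now [ 0.0007 -0.0013  0.1337] rows 2.6
[323.99265947 207.24681583]
[212.05124707 108.04080055]
[226.41090036 276.29198817]
```

View pics/w5.png

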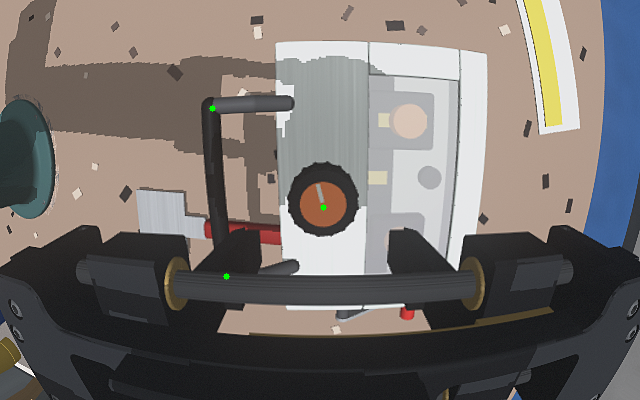

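The wrist view shows the lid shut and the knob cap centred at (323,204), against a prediction of (324,207). The knob is therefore about 2 mm further in +y. I wind the wrist back for the clockwise turn, then go down.

Emit:
jog_arm(
  commands=[
    {"jaw":1,"travel":[0.0025,0,0],"twist":[0,0,-0.019]},
    {"jaw":1,"travel":[0,0,0],"twist":[0,0,-0.019]},
    {"jaw":1,"travel":[0,0,0],"twist":[0,0,-0.019]},
    {"jaw":1,"travel":[0,0,0],"twist":[0,0,-0.019]},
    {"jaw":1,"travel":[0,0,0],"twist":[0,0,-0.019]},
    {"jaw":1,"travel":[0,0,0],"twist":[0,0,-0.019]},
    {"jaw":1,"travel":[0,0,0],"twist":[0,0,-0.019]},
    {"jaw":1,"travel":[0,0,0],"twist":[0,0,-0.019]},
  ],
)

```text
t: 16.32
position: [0.5336, -0.0075, 0.2176]
tool_rot: [[-0.848, 0.531, 0.004], [0.531, 0.848, -0.001], [-0.003, 0.002, -1.0]]
contact_force: [-0.3, -0.2, 0.1]
finger_gap: 0.088
grasp_force: 0.0
```

Emit:
jog_arm(
  commands=[
    {"jaw":1,"travel":[0,0,0],"twist":[0,0,-0.019]},
    {"jaw":1,"travel":[0,0,0],"twist":[0,0,-0.019]},
    {"jaw":1,"travel":[0,0,0],"twist":[0,0,-0.019]},
    {"jaw":1,"travel":[0,0,0],"twist":[0,0,-0.019]},
    {"jaw":1,"travel":[0,0,0],"twist":[0,0,-0.019]},
    {"jaw":1,"travel":[0,0,0],"twist":[0,0,-0.019]},
    {"jaw":1,"travel":[0,0,0],"twist":[0,0,-0.019]},
    {"jaw":1,"travel":[0,0,0],"twist":[0,0,-0.019]},
  ],
)

```text
t: 16.98
position: [0.5336, -0.0075, 0.2177]
tool_rot: [[-0.923, -0.386, 0.004], [-0.386, 0.923, -0.001], [-0.003, -0.002, -1.0]]
contact_force: [0.1, 0.4, 0.3]
finger_gap: 0.0876
grasp_force: 0.0
```

Emit:
jog_arm(
  commands=[
    {"jaw":1,"travel":[0,0,0],"twist":[0,0,-0.019]},
    {"jaw":1,"travel":[0,0,0],"twist":[0,0,-0.019]},
    {"jaw":1,"travel":[0,0,0],"twist":[0,0,-0.019]},
    {"jaw":1,"travel":[0,0,0],"twist":[0,0,0]},
    {"jaw":1,"travel":[0,0,0],"twist":[0,0,0]},
  ],
)

```text
t: 17.4
position: [0.5338, -0.0074, 0.2178]
tool_rot: [[-0.735, -0.678, 0.004], [-0.678, 0.735, -0.0], [-0.003, -0.003, -1.0]]
contact_force: [-0.5, -0.2, 0.4]
finger_gap: 0.0883
grasp_force: 0.0
```

```bash
python3 - <<'E'
from h import *
s=ctrl.observe();print(np.round(s["q"],2));R=np.array(s["tool_rot"]);a=np.arctan2(R[1,0],R[0,0])
Rt=np.array([[np.cos(a),np.sin(a),0],[np.sin(a),-np.cos(a),0],[0,0,-1]]);plan([.5345,-.007,.112],Rt)
E
```

```text
[-0.06  0.01  1.93 -0.    1.2  -2.38]
pos [ 0.5338 -0.0074  0.2178] t 17.4 F [-0.5 -0.2  0.4]
twist [-0.0005  0.0005 -0.    ] rows 0.0 travel after turn [-0.001  -0.0003  0.1323] travel now [-6.000e-04  1.000e-04  1.323e-01] rows 2.5
```

Emit:
jog_arm(
  commands=[
    {"jaw":1,"travel":[0,0,0.03],"twist":[0,0,0]},
    {"jaw":1,"travel":[0,0,0.03],"twist":[0,0,0]},
    {"jaw":1,"travel":[0,0,0.03],"twist":[0,0,0]},
    {"jaw":1,"travel":[0,0,0.025],"twist":[0,0,0]},
    {"jaw":1,"travel":[0,0,0.017],"twist":[0,0,0]},
    {"jaw":1,"travel":[0,0,0],"twist":[0,0,0]},
    {"jaw":1,"travel":[0,0,0],"twist":[0,0,0]},
  ],
)

```text
t: 17.98
position: [0.5338, -0.0073, 0.1119]
tool_rot: [[-0.734, -0.679, 0.003], [-0.679, 0.734, -0.0], [-0.002, -0.002, -1.0]]
contact_force: [-0.1, 0.5, 0.4]
finger_gap: 0.0878
grasp_force: 0.0
```

Emit:
jog_arm(
  commands=[
    {"jaw":-1,"travel":[0,0,0],"twist":[0,0,0]},
    {"jaw":-1,"travel":[0,0,0],"twist":[0,0,0]},
    {"jaw":-1,"travel":[0,0,0],"twist":[0,0,0]},
    {"jaw":-1,"travel":[0,0,0],"twist":[0,0,0]},
    {"jaw":-1,"travel":[0,0,0],"twist":[0,0,0]},
    {"jaw":-1,"travel":[0,0,0],"twist":[0,0,0]},
  ],
  squeeze=40,
)

```text
t: 18.48
position: [0.5349, -0.0072, 0.1133]
tool_rot: [[-0.733, -0.68, 0.006], [-0.68, 0.733, 0.0], [-0.004, -0.004, -1.0]]
contact_force: [0.2, 0.5, 1.8]
finger_gap: 0.0513
grasp_force: 40.0
```

```bash
cat >>h.py <<'E'
def kn():
    s=ctrl.observe();print("t",round(s["t"],2),"q6",round(s["q"][5],3),"tau6",round(s["tau"][5],3),"F",np.round(s["contact_force"],1),"M",np.round(s["moment"],3),"z",round(s["position"][2],4),"gap",round(s["finger_gap"],4))
E
python3 - <<'E'
from h import *
kn()
E
```

```text
t 18.48 q6 -2.379 tau6 -0.004 F [0.2 0.5 1.8] M [ 0.108 -0.221  0.033] z 0.1133 gap 0.0513
```

Emit:
jog_arm(
  commands=[
    {"jaw":-1,"travel":[0,0,0.0002],"twist":[0,0,0.015]},
    {"jaw":-1,"travel":[0,0,0.0002],"twist":[0,0,0.015]},
    {"jaw":-1,"travel":[0,0,0.0002],"twist":[0,0,0.015]},
    {"jaw":-1,"travel":[0,0,0.0002],"twist":[0,0,0.015]},
    {"jaw":-1,"travel":[0,0,0.0002],"twist":[0,0,0.015]},
    {"jaw":-1,"travel":[0,0,0.0002],"twist":[0,0,0.015]},
    {"jaw":-1,"travel":[0,0,0.0002],"twist":[0,0,0.015]},
    {"jaw":-1,"travel":[0,0,0.0002],"twist":[0,0,0]},
  ],
)

```text
t: 19.15
position: [0.5351, -0.0074, 0.1123]
tool_rot: [[-0.996, -0.087, 0.006], [-0.087, 0.996, -0.001], [-0.006, -0.001, -1.0]]
contact_force: [-1.1, 0.6, 3.6]
finger_gap: 0.0512
grasp_force: 40.0
```

```bash
python3 - <<'E'
from h import *
kn()
E
```

```text
t 19.15 q6 -1.718 tau6 1.116 F [-1.1  0.6  3.6] M [-0.032  0.093  0.187] z 0.1123 gap 0.0512
```

Emit:
jog_arm(
  commands=[
    {"jaw":-1,"travel":[0,0,0.0002],"twist":[0,0,0.012]},
    {"jaw":-1,"travel":[0,0,0.0002],"twist":[0,0,0.012]},
    {"jaw":-1,"travel":[0,0,0.0002],"twist":[0,0,0.012]},
    {"jaw":-1,"travel":[0,0,0.0002],"twist":[0,0,0.012]},
    {"jaw":-1,"travel":[0,0,0],"twist":[0,0,0]},
    {"jaw":-1,"travel":[0,0,0],"twist":[0,0,0]},
  ],
)

```text
t: 19.65
position: [0.5351, -0.0075, 0.1116]
tool_rot: [[-0.978, 0.208, 0.006], [0.208, 0.978, -0.001], [-0.006, 0.001, -1.0]]
contact_force: [-1.5, -1.5, 4.8]
finger_gap: 0.0513
grasp_force: 40.0
```

```bash
python3 - <<'E'
from h import *
kn()
E
```

```text
t 19.65 q6 -1.422 tau6 0.226 F [-1.5 -1.5  4.8] M [-0.195  0.137  0.158] z 0.1116 gap 0.0513
```

Emit:
jog_arm(
  commands=[
    {"jaw":-1,"travel":[0,0,0.0002],"twist":[0,0,0.012]},
    {"jaw":-1,"travel":[0,0,0.0002],"twist":[0,0,0.012]},
    {"jaw":-1,"travel":[0,0,0.0002],"twist":[0,0,0.012]},
    {"jaw":-1,"travel":[0,0,0],"twist":[0,0,0]},
    {"jaw":-1,"travel":[0,0,0],"twist":[0,0,0]},
  ],
)

```text
t: 20.07
position: [0.535, -0.0076, 0.1112]
tool_rot: [[-0.907, 0.422, 0.006], [0.422, 0.907, -0.001], [-0.006, 0.002, -1.0]]
contact_force: [-1.7, -0.8, 5.8]
finger_gap: 0.0511
grasp_force: 40.0
```

```bash
python3 - <<'E'
from h import *
kn()
E
```

```text
t 20.07 q6 -1.195 tau6 0.242 F [-1.7 -0.8  5.8] M [-0.292  0.198  0.149] z 0.1112 gap 0.0511
```

Emit:
jog_arm(
  commands=[
    {"jaw":-1,"travel":[0,0,0.0003],"twist":[0,0,0.012]},
    {"jaw":-1,"travel":[0,0,0.0003],"twist":[0,0,0.012]},
    {"jaw":-1,"travel":[0,0,0.0003],"twist":[0,0,0.012]},
    {"jaw":-1,"travel":[0,0,0],"twist":[0,0,0]},
    {"jaw":-1,"travel":[0,0,0],"twist":[0,0,0]},
  ],
)

```text
t: 20.48
position: [0.535, -0.0077, 0.1107]
tool_rot: [[-0.789, 0.615, 0.006], [0.615, 0.789, -0.001], [-0.005, 0.003, -1.0]]
contact_force: [-2.7, -0.9, 8.3]
finger_gap: 0.0513
grasp_force: 40.0
```

```bash
python3 - <<'E'
from h import *
kn()
E
```

```text
t 20.48 q6 -0.969 tau6 0.242 F [-2.7 -0.9  8.3] M [-0.334  0.32   0.151] z 0.1107 gap 0.0513
```

Emit:
jog_arm(
  commands=[
    {"jaw":-1,"travel":[0,0,0.0003],"twist":[0,0,0.012]},
    {"jaw":-1,"travel":[0,0,0.0003],"twist":[0,0,0.012]},
    {"jaw":-1,"travel":[0,0,0.0003],"twist":[0,0,0.012]},
    {"jaw":-1,"travel":[0,0,0],"twist":[0,0,0]},
    {"jaw":-1,"travel":[0,0,0],"twist":[0,0,0]},
  ],
)

```text
t: 20.9
position: [0.5349, -0.0077, 0.1102]
tool_rot: [[-0.631, 0.776, 0.006], [0.776, 0.631, -0.001], [-0.004, 0.004, -1.0]]
contact_force: [-3.9, -1.1, 9.2]
finger_gap: 0.0513
grasp_force: 40.0
```

```bash
python3 - <<'E'
from h import *
kn()
E
```

```text
t 20.9 q6 -0.743 tau6 0.239 F [-3.9 -1.1  9.2] M [-0.41   0.587  0.17 ] z 0.1102 gap 0.0513
```

Emit:
jog_arm(
  commands=[
    {"jaw":-1,"travel":[0,0,0.0001],"twist":[0,0,0.012]},
    {"jaw":-1,"travel":[0,0,0.0001],"twist":[0,0,0.012]},
    {"jaw":-1,"travel":[0,0,0.0001],"twist":[0,0,0.012]},
    {"jaw":-1,"travel":[0,0,0],"twist":[0,0,0]},
    {"jaw":-1,"travel":[0,0,0],"twist":[0,0,0]},
  ],
)

```text
t: 21.32
position: [0.5348, -0.0077, 0.1097]
tool_rot: [[-0.441, 0.898, 0.005], [0.898, 0.441, -0.001], [-0.003, 0.004, -1.0]]
contact_force: [-2.8, -1.6, 8.2]
finger_gap: 0.0509
grasp_force: 40.0
```

```bash
python3 - <<'E'
from h import *
kn()
E
```

```text
t 21.32 q6 -0.517 tau6 0.237 F [-2.8 -1.6  8.2] M [-0.387  0.584  0.131] z 0.1097 gap 0.0509
```

Emit:
jog_arm(
  commands=[
    {"jaw":-1,"travel":[0,0,0.0002],"twist":[0,0,0.012]},
    {"jaw":-1,"travel":[0,0,0.0002],"twist":[0,0,0.012]},
    {"jaw":-1,"travel":[0,0,0.0002],"twist":[0,0,0.012]},
    {"jaw":-1,"travel":[0,0,0],"twist":[0,0,0]},
    {"jaw":-1,"travel":[0,0,0],"twist":[0,0,0]},
  ],
)

```text
t: 21.73
position: [0.5347, -0.0077, 0.1095]
tool_rot: [[-0.229, 0.973, 0.005], [0.973, 0.229, -0.001], [-0.002, 0.005, -1.0]]
contact_force: [-5.2, -2.5, 9.3]
finger_gap: 0.051
grasp_force: 40.0
```

```bash
python3 - <<'E'
from h import *
kn()
E
```

```text
t 21.73 q6 -0.291 tau6 0.426 F [-5.2 -2.5  9.3] M [-0.353  0.726  0.385] z 0.1095 gap 0.051
```

Seated: the holding moment has risen to 0.385 N m. Next, small steps to the click.

Emit:
jog_arm(
  commands=[
    {"jaw":-1,"travel":[0,0,0],"twist":[0,0,0.01]},
    {"jaw":-1,"travel":[0,0,0],"twist":[0,0,0.01]},
    {"jaw":-1,"travel":[0,0,0],"twist":[0,0,0]},
    {"jaw":-1,"travel":[0,0,0],"twist":[0,0,0]},
  ],
)

```text
t: 22.07
position: [0.5347, -0.0077, 0.1095]
tool_rot: [[-0.103, 0.995, 0.005], [0.995, 0.103, -0.001], [-0.001, 0.005, -1.0]]
contact_force: [-5.3, -1.9, 10.5]
finger_gap: 0.051
grasp_force: 40.0
```

```bash
python3 - <<'E'
from h import *
kn()
E
```

```text
t 22.07 q6 -0.164 tau6 -0.228 F [-5.3 -1.9 10.5] M [-0.395  0.768 -0.314] z 0.1095 gap 0.051
```

The moment flipped to −0.314 N m, so the clutch has clicked once and is pulling on to the next notch. I'll follow it there to take the load off.

Emit:
jog_arm(
  commands=[
    {"jaw":-1,"travel":[0,0,0],"twist":[0,0,0.01]},
    {"jaw":-1,"travel":[0,0,0],"twist":[0,0,0.01]},
    {"jaw":-1,"travel":[0,0,0],"twist":[0,0,0.01]},
    {"jaw":-1,"travel":[0,0,-0.0005],"twist":[0,0,0.01]},
    {"jaw":-1,"travel":[0,0,0],"twist":[0,0,0]},
    {"jaw":-1,"travel":[0,0,0],"twist":[0,0,0]},
  ],
)

```text
t: 22.57
position: [0.5346, -0.0076, 0.1096]
tool_rot: [[0.148, 0.989, 0.005], [0.989, -0.148, -0.0], [0.0, 0.005, -1.0]]
contact_force: [-3.7, -2.1, 8.1]
finger_gap: 0.0511
grasp_force: 40.0
```

```bash
python3 - <<'E'
from h import *
kn()
E
```

```text
t 22.57 q6 0.087 tau6 -0.24 F [-3.7 -2.1  8.1] M [-0.331  0.749 -0.276] z 0.1096 gap 0.0511
```

Emit:
jog_arm(
  commands=[
    {"jaw":-1,"travel":[0,0,-0.0005],"twist":[0,0,0.01]},
    {"jaw":-1,"travel":[0,0,0],"twist":[0,0,0.01]},
    {"jaw":-1,"travel":[0,0,0],"twist":[0,0,0]},
    {"jaw":-1,"travel":[0,0,0],"twist":[0,0,0]},
  ],
)

```text
t: 22.9
position: [0.5345, -0.0076, 0.1097]
tool_rot: [[0.27, 0.963, 0.005], [0.963, -0.27, -0.001], [0.001, 0.005, -1.0]]
contact_force: [-2.8, -2.0, 6.9]
finger_gap: 0.0511
grasp_force: 40.0
```

```bash
python3 - <<'E'
from h import *
kn()
E
```

```text
t 22.9 q6 0.213 tau6 -0.013 F [-2.8 -2.   6.9] M [-0.334  0.621 -0.121] z 0.1097 gap 0.0511
```

Emit:
jog_arm(
  commands=[
    {"jaw":-1,"travel":[0,0,-0.001],"twist":[0,0,0.006]},
    {"jaw":1,"travel":[0,0,0],"twist":[0,0,0]},
    {"jaw":1,"travel":[0,0,0],"twist":[0,0,0]},
    {"jaw":1,"travel":[0,0,0],"twist":[0,0,0]},
    {"jaw":1,"travel":[0,0,0],"twist":[0,0,0]},
    {"jaw":1,"travel":[0,0,0],"twist":[0,0,0]},
  ],
)

```text
t: 23.4
position: [0.5346, -0.0072, 0.1096]
tool_rot: [[0.308, 0.951, 0.005], [0.951, -0.308, -0.0], [0.002, 0.005, -1.0]]
contact_force: [-1.0, -0.9, 0.6]
finger_gap: 0.0823
grasp_force: 0.0
```

Emit:
jog_arm(
  commands=[
    {"jaw":1,"travel":[0,0,-0.01],"twist":[0,0,0]},
    {"jaw":1,"travel":[0,0,-0.03],"twist":[0,0,0]},
    {"jaw":1,"travel":[0,0,-0.04],"twist":[0,0,0]},
    {"jaw":1,"travel":[0,0,-0.04],"twist":[0,0,0]},
    {"jaw":1,"travel":[0,0,-0.04],"twist":[0,0,0]},
    {"jaw":1,"travel":[0,0,-0.03],"twist":[0,0,0]},
    {"jaw":1,"travel":[0,0,0],"twist":[0,0,0]},
  ],
)

```text
t: 23.98
position: [0.5375, -0.0074, 0.2695]
tool_rot: [[0.308, 0.951, 0.017], [0.951, -0.308, -0.001], [0.005, 0.017, -1.0]]
contact_force: [0.8, -0.9, 1.0]
finger_gap: 0.088
grasp_force: 0.0
```

```bash
python3 - <<'E'
from h import *
kn()
w=ctrl.get_image("wrist")["color"];s=ctrl.get_image("scene")["color"]
o=np.vstack([w[:260],s[60:340]])[:,:,::-1];cv2.imwrite("pics/w6.png",o)
E
```

```text
t 23.98 q6 0.253 tau6 -0.003 F [ 0.8 -0.9  1. ] M [-0.058 -0.149 -0.012] z 0.2695 gap 0.088
```

View pics/w6.png

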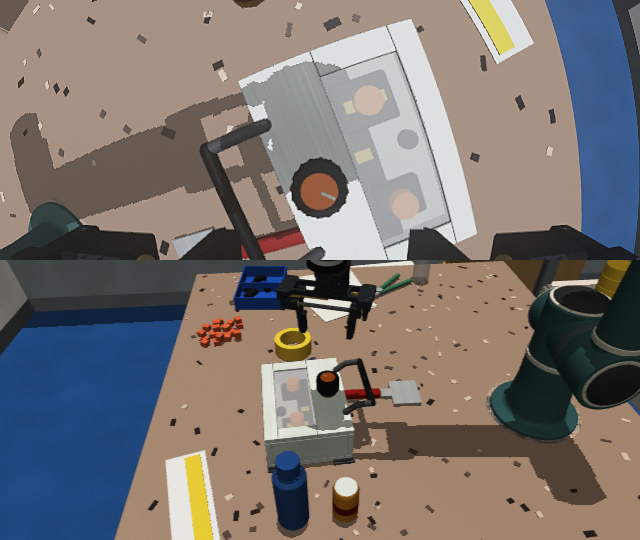

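The lid is shut, and the knob mark has turned about 150° clockwise, which matches the wrist rotation. The tape, cans and scraper are where they were, and the gripper is clear.

```bash
python3 -c "
from bench import ctrl
print(ctrl.sign_off())"
```

```text
the job is handed in; nothing more can be done
None
```

The job is handed in: the stay is broken, the lid was lowered in the grip until fully shut, the knob is tightened to one clutch click and left tight, and in the last picture the tape, cans and scraper look undisturbed; it took about 24 s of the 72 s, and no verdict came back.

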